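Load the spindle-part rack in reverse order

ROBOT

A 7-joint arm with a two-finger parallel gripper is mounted at the origin on a cart in front of the work surface, level with it; the furniture and walls round the work are solid. World frame = base frame: x ahead of the robot, y to its left, z up, the work surface at z = 0. Lengths are in m, angles in rad, forces in N, time in s.
With the tool pointing down it reaches from about 0.4 to 0.85 m from the base axis. Payload 6.9 kg.
Tool frame: the origin (TCP) lies midway between the tips of the shut fingers; the grasp point (between the pads) lies behind it (ctrl.pinch_z is the z of the grasp point in the tool frame, in m); z points along the fingers, y is the line along which they close (so a half turn about z gives the same grasp; the last joint's range is limited). The gripper opens to 85 mm and grips with 20 to 120 N. Pads are 22 mm wide; open, the fingers measure 114 mm over their backs; the gripper's body (76 mm by 85 mm) begins 54 mm behind the grasp point. The pads swing forward as they close: fully open they stand 13 mm farther back than shut.
Start: joints at [1.343, 0.507, -0.238, 1.5, 0.126, 1.149, -0.155], TCP at [0.205, -0.591, 0.231] pointing down, gripper open.
Joint ranges: [-3.08, 3.08], [-0.24, 2.05], [-1.43, 1.35], [0, 2.5], [-1.52, 4.66], [0.17, 1.96], [-2.89, 2.89]. Speed limits (rad/s): [2.39, 2.39, 3.14, 3.14, 3.14, 3.14, 3.14].

INTERFACE

Orientations are given as a unit quaternion [w, x, y, z].
In Python, from station import ctrl, get_state, vision, ticket, models gives the robot as it stands. Calls block until the motion is done:
- ctrl.movep(position, orientation): joint-space move of the TCP to a pose.
- ctrl.movel(position, frame=None, max_speed=0.15): straight line of the TCP; frame=None keeps the orientation; max_speed is the mean speed in m/s.
- ctrl.set_joints(angles): joint-space move.
- ctrl.ungrasp() and ctrl.close_gripper(force=None): open the fingers fully, or close them until they stop; force is the grip in N (None keeps the last).
- ctrl.pause(seconds).
- ctrl.ik(position, orientation): joint angles nearest the present ones, or None.
- get_state(): the state.
- vision.grab_frame(name): name is "scene" or "top"; returns (picture, depth): 480x640x3 uint8, blue, green, red; 480x640 float32, m along the optical axis (not along the pixel's ray), 0 where there is no reading.
- vision.camera_info(name): a dict with "mtx" (3x3 intrinsics, pixels), "R" (3x3) and "t" (3): a world point X has camera coordinates R X + t. Camera axes: x right, y down, z forward; pixel columns grow to the right and rows downward; lengths in m; the calibration is good to about 2 mm. A picture is of the moment at which its call begins. camera_info takes no time and is no camera call.
A pose or a line that the arm cannot do raises ctrl.Unreachable and nothing moves.
- ticket.close_job(): hands the job in; it is judged then, once.
Trained networks look in the newest picture that a camera, given by its name, has taken for a name from the list of things; names that differ only in an ending like _2 or _b are one class to them, and where a whole thing is asked for, a point or a joint stands for the part that bears it (a point fixed in the world has none). Each returns a list of dicts, best first, with "p" (0 to 1); they miss things now and then, are a little off and sometimes report something else, mostly with a low value. They report only what shows in the picture. A call takes as long as a camera call. They do not tell look-alikes from the thing itself.
- models.recognise(camera, target): "point" ([column, row] in pixels, amid what is visible of it).
- models.masks_of(camera, target): "mask" (480x640 bool, what is visible of it) and "point" ([column, row] in pixels, amid what is visible of it).
The state is a dict: "time": time; "qpos": joint angles; "qd": joint speeds; "tau": joint torques, N m; "tcp_pos": TCP position; "eef_rot": TCP orientation; "contact_force": force on the tool from outside, world axes, zero at the start; "wrist_torque": the same for the moment, N m; "width": finger opening in m; "gripper_force": force on a finger pad.
Only numpy, scipy, OpenCV 4.12 (cv2) and the standard library are available. Lean on these libraries where they do the work, as an engineer would, in place of code of your own. Each camera call takes 0.05 s, during which the arm holds its last target. There are 200 camera calls.

TASK

Move the four spindle parts from the black cups on the aluminium tray into the four cells of the wooden rack, in reverse order: the part that stands leftmost on the tray goes into the rack's rightmost cell, the next one into the cell beside it, and so on, left and right being as seen from the robot. Stand each part upright on the floor of its own cell, the same way up as it stood in its cup.

Things in the scene. Friction and masses are not known exactly. Their poses are not given: they have to be found in the camera images.
- wide_collet: The wider of two tapered steel spring collets: 26 mm diameter at the collar near the top, 37 mm tall, narrowing to the foot. Origin: centre of its underside; z up along its axis. Starts standing upright in one of the tray's cups; under 0.1 kg; grip the collar from above.
- slim_collet: The slimmer of the two tapered steel spring collets: 22 mm diameter at the collar near the top, 37 mm tall, narrowing to the foot. Origin: centre of its underside; z up along its axis. Starts standing upright in one of the tray's cups; under 0.1 kg; grip the collar from above.
- reducer_sleeve: Straight slit steel sleeve, 22 mm diameter and 44 mm tall, with a 29 mm flange making up its top 8 mm. Origin: centre of its underside; z up along its axis. Starts standing upright in one of the tray's cups; about 0.1 kg; grip the flange or the body from above.
- lock_nut: Squat dark hexagonal nut, 34 mm across the flats, 39 mm across the corners, 28 mm tall; one pair of flats faces its own +x and -x. Origin: centre of its underside; z up along its axis. Starts standing upright in one of the tray's cups; its x axis within 0.15 rad of the tray's x; under 0.2 kg.
- cup_wide_collet: Black round plastic cup fixed on the tray, the one in which the wide collet stands at the start; 57 mm across, 12 mm high, floor 4 mm thick, 51 mm wide inside. Which of the tray's four places it takes varies; the cup itself never moves. Origin: centre of its underside. All four cups look alike and are told apart by place.
- cup_slim_collet: Black round plastic cup fixed on the tray, the one in which the slim collet stands at the start; 57 mm across, 12 mm high, floor 4 mm thick, 51 mm wide inside. Which of the tray's four places it takes varies; the cup itself never moves. Origin: centre of its underside. All four cups look alike and are told apart by place.
- cup_reducer_sleeve: Black round plastic cup fixed on the tray, the one in which the reducer sleeve stands at the start; 57 mm across, 12 mm high, floor 4 mm thick, 51 mm wide inside. Which of the tray's four places it takes varies; the cup itself never moves. Origin: centre of its underside. All four cups look alike and are told apart by place.
- cup_lock_nut: Black round plastic cup fixed on the tray, the one in which the lock nut stands at the start; 57 mm across, 12 mm high, floor 4 mm thick, 51 mm wide inside. Which of the tray's four places it takes varies; the cup itself never moves. Origin: centre of its underside. All four cups look alike and are told apart by place.
- tray: Aluminium strip 60 x 252 x 8 mm, fixed, carrying four cups in a row. Origin: centre of its underside, on the work surface. y along the row, +y to the robot's left (yaw within 0.2); cup centres at y = +0.09, +0.03, -0.03, -0.09, x = 0; a part in a cup stands 12 mm above the work surface. It may be nearer or farther than the rack.
- rack: Wooden rack 74 x 252 x 18 mm, fixed, four open empty cells in a row. Origin: centre of its underside, on the work surface. y along the row, +y to the robot's left (yaw within 0.2); cell centres at y = +0.09, +0.03, -0.03, -0.09, x = 0. Each cell is 60 mm (x) by 54 mm or more (y) inside; floor 6 mm above the work surface, walls 12 mm above that floor and 6 to 7 mm thick.
Mind the look-alikes: they are no part of the job. What is shaped like the slim_collet but yellow is not meant. Leave any green look-alike of the reducer_sleeve alone.

How it is judged:
By the outcome, as a careful person would: the job done as asked, in the order asked, and still so for the second after the job is handed in, with the robot touching nothing.
It also fails if it takes over 77 s, if anything falls off the work surface, if the arm or the gripper's body presses on something with over 40 N, if the wrist force passes 120 N, or if a joint passes its speed limit or range.

## Working session

There is one attempt and no reset: what is moved stays moved. The work goes in short steps, each a Python script; the robot and the scene stay as the last script left them, time stands still between calls to the robot, and variables do not carry over. Pictures are saved under pics/ and viewed, at most 14 in all, crops included, and the job is handed in when it is done.

```bash
ls; mkdir -p pics; python3 - <<'E'
from station import ctrl,get_state,vision,models
import cv2,numpy as np
np.set_printoptions(precision=4,suppress=True)
for c in("top","scene"):
    im,d=vision.grab_frame(c); cv2.imwrite(f"pics/{c}0.png",im); np.save(f"pics/{c}0.npy",d)
    i=vision.camera_info(c); print(c,i["mtx"].tolist(),i["R"].tolist(),i["t"])
    for n in("wide_collet","slim_collet","reducer_sleeve","lock_nut","tray","rack"):
        print(n,[(np.round(r["point"]).tolist(),round(r["p"],2)) for r in models.recognise(c,n)[:5]])
s=get_state(); print(s["time"],ctrl.pinch_z,s["eef_rot"],s["tcp_pos"],s["width"])
E
```

```text
pics
top [[590.6677345656648, 0.0, 302.5373648677976], [0.0, 590.6677345656648, 236.67629972250225], [0.0, 0.0, 1.0]] [[0.014084866664987044, -0.9998157051914929, -0.013045006073859531], [-0.9897364108913013, -0.012085013985370555, -0.14239308056566], [0.14220918917930256, 0.01491670504538107, -0.9897242234196121]] [0.0116 0.5407 0.8967]
wide_collet [([253.0, 284.0], 0.61)]
slim_collet [([209.0, 280.0], 0.59)]
reducer_sleeve [([377.0, 271.0], 0.84), ([339.0, 177.0], 0.52), ([327.0, 285.0], 0.51)]
lock_nut [([286.0, 285.0], 0.64)]
tray [([268.0, 291.0], 0.68)]
rack [([342.0, 180.0], 0.96)]
scene [[564.2098773058362, 0.0, 323.89099706240904], [0.0, 564.2098773058362, 245.12160318542306], [0.0, 0.0, 1.0]] [[0.7092475694348557, -0.7048625853518529, -0.011688499555177685], [-0.4216341539439123, -0.41085261452191124, -0.8083469362646901], [0.5649712607546961, 0.5782463704266648, -0.5885903580671684]] [-0.3511  0.2747  0.5846]
wide_collet [([267.0, 254.0], 0.89)]
slim_collet [([240.0, 235.0], 0.7), ([202.0, 268.0], 0.5)]
reducer_sleeve [([373.0, 310.0], 0.94), ([312.0, 286.0], 0.8)]
lock_nut [([288.0, 271.0], 0.86)]
tray [([287.0, 303.0], 0.93)]
rack [([410.0, 260.0], 0.71)]
0.7 -0.0187 [0.     0.9861 0.1661 0.    ] [ 0.2048 -0.5905  0.2313] 0.08539055352307696
```

```bash
python3 - <<'E'
import cv2
a=cv2.imread("pics/top0.png");b=cv2.imread("pics/scene0.png")
a=cv2.resize(a[130:340,150:450],(800,560),interpolation=cv2.INTER_CUBIC);cv2.imwrite("pics/topc.png",a)
E
```

```text
(no output)
```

View pics/topc.png

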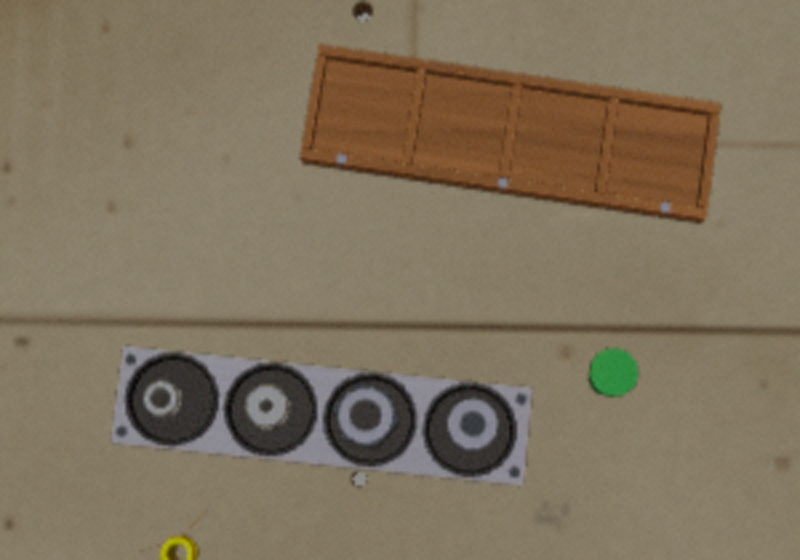

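View pics/scene0.png

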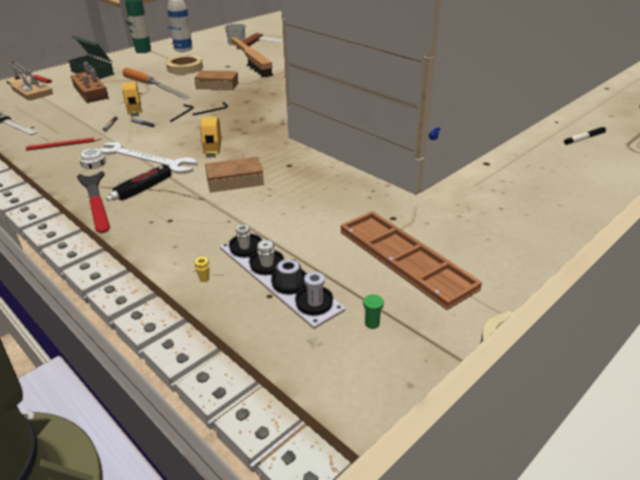

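The tray row, left to right, is slim collet (crop 160,398), wide collet (266,405), nut (367,415) and sleeve (472,423). The look-alikes are the yellow collet (178,550) and the green sleeve (613,372). The rack is empty and farther away, and there is a big grey cabinet nearby. Next I measure poses and check the surroundings.

```bash
cat > h.py <<'E'
import numpy as np,cv2
from station import ctrl,get_state,vision,models,ticket
np.set_printoptions(precision=4,suppress=True)
def cloud(c,d):
    i=vision.camera_info(c);v,u=np.mgrid[:480,:640]
    P=np.stack([u,v,np.ones_like(u)],-1)@np.linalg.inv(i["mtx"]).T*d[...,None]
    return (P-i["t"])@i["R"]
def onplane(c,uv,z):
    i=vision.camera_info(c);r=np.atleast_2d(np.c_[uv,np.ones(len(uv))])@np.linalg.inv(i["mtx"]).T@i["R"]
    o=-i["R"].T@i["t"];return o+r*((z-o[2])/r[:,2])[:,None]
def rect(c,mask,z):
    k=max(cv2.findContours(mask.astype(np.uint8),0,2)[0],key=cv2.contourArea)[:,0]
    p=onplane(c,k.astype(float),z)[:,:2]
    (cx,cy),(w,h),a=cv2.minAreaRect((p*1000).astype(np.float32))
    a=np.deg2rad(a)
    if w>h:a-=np.pi/2
    a=(a+np.pi/2)%np.pi-np.pi/2
    return cx/1000,cy/1000,w,h,a
E
python3 - <<'E'
from h import *
D={c:np.load(f"pics/{c}0.npy") for c in("top","scene")}
for c in D: vision.grab_frame(c); D[c+'W']=cloud(c,D[c])
W=D['topW']
print("plane z",np.median(W[300:330,300:450,2]),W[300:330,300:450,2].std())
for n,z in(("tray",.008),("rack",.018)):
  for c in("top","scene"):
    print(n,c,[np.round(rect(c,r["mask"],z),4).tolist() for r in models.masks_of(c,n)[:1]])
for n,h in(("slim_collet",.049),("wide_collet",.049),("lock_nut",.04),("reducer_sleeve",.056)):
  for c in("top","scene"):
    for r in models.masks_of(c,n):
      m=r["mask"];P=D[c+'W'][m&(D[c]>0)];t=P[(P[:,2]>h-.006)&(P[:,2]<h+.008)]
      if len(t)<5: continue
      lo,hi=np.percentile(t[:,:2],[2,98],axis=0)
      print(n,c,r["point"],round(r["p"],2),"n",len(t),"mid",(lo+hi)/2,"ext",hi-lo,"zmax",np.percentile(P[:,2],95))
# tall stuff
A=np.r_[D['topW'][D['top']>0],D['sceneW'][D['scene']>0]]
for x in np.arange(.2,1.1,.1):
  print(round(x,1),[round(float(np.percentile(q[:,2],98)),2) if len(q:=A[(abs(A[:,0]-x)<.05)&(abs(A[:,1]-y)<.05)])>5 else None for y in np.arange(-.7,.75,.1)])
E
```

```text
Traceback (most recent call last):
RuntimeError: dictionary changed size during iteration
```

View pics/top0.png

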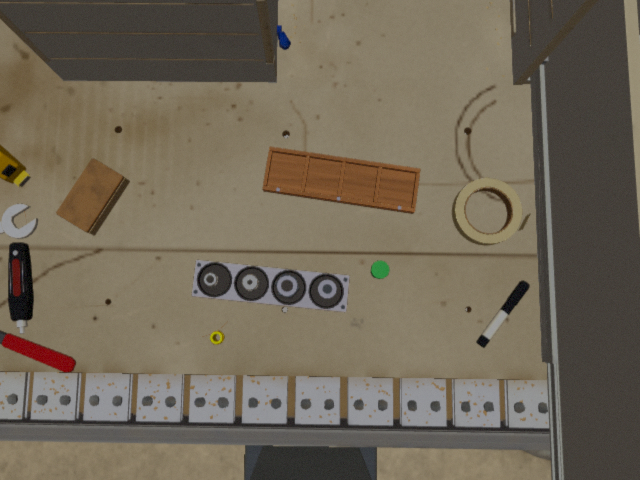

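The full top view shows walls on the right (columns 540+) and a cabinet at far left (rows 0–80). The TCP starts beyond the right-hand wall, so I need heights.

```bash
python3 - <<'E'
from h import *
D={c:np.load(f"pics/{c}0.npy") for c in("top","scene")}
Wd={}
for c in D: vision.grab_frame(c); Wd[c]=cloud(c,D[c])
W=Wd['top']
print("plane z",np.median(W[300:330,360:450,2]),W[300:330,360:450,2].std())
for n,z in(("tray",.008),("rack",.018)):
  for c in("top","scene"):
    print(n,c,[np.round(rect(c,r["mask"],z),4).tolist() for r in models.masks_of(c,n)[:1]])
for n,h in(("slim_collet",.049),("wide_collet",.049),("lock_nut",.04),("reducer_sleeve",.056)):
  for c in("top","scene"):
    for r in models.masks_of(c,n):
      m=r["mask"];P=Wd[c][m&(D[c]>0)];t=P[(P[:,2]>h-.006)&(P[:,2]<h+.008)]
      if len(t)<5: continue
      lo,hi=np.percentile(t[:,:2],[2,98],axis=0)
      print(n,c,r["point"],round(r["p"],2),"n",len(t),"mid",(lo+hi)/2,"ext",hi-lo,"zmax",np.percentile(P[:,2],95))
A=np.r_[Wd['top'][D['top']>0],Wd['scene'][D['scene']>0]]
ys=np.arange(-.9,.75,.1);print(ys)
for x in np.arange(-.2,1.2,.1):
  print(round(x,1),[round(float(np.percentile(q[:,2],98)),2) if len(q:=A[(abs(A[:,0]-x)<.05)&(abs(A[:,1]-y)<.05)])>5 else None for y in ys])
R=W[(W[...,2]>.03)&(W[...,0]>.2)&(W[...,1]<-.3)&(D['top']>0)];print("wall y max",np.percentile(R[:,1],[90,99]),R[:,0].min(),R[:,0].max(),np.percentile(R[:,2],[50,90,99]))
for c in D:
  i=vision.camera_info(c);print(c,"cam",-i["R"].T@i["t"])
E
```

```text
plane z 0.0009115662972153148 0.06923692622351836
tray top [[0.4643, 0.0702, 55.2656, 61.2274, 1.4611]]
tray scene [[0.4569, 0.0669, 257.4187, 64.2712, -0.0725]]
rack top [[0.6392, -0.0428, 254.3899, 79.9641, -0.1414]]
rack scene [[0.6281, -0.0481, 265.7111, 90.779, -0.1295]]
slim_collet top [210.8, 282.8] 0.57 n 111 mid [0.4708 0.1617] ext [0.0186 0.0192] zmax 0.05213280685004032
slim_collet scene [239.8, 235.3] 0.61 n 92 mid [0.4669 0.1601] ext [0.0184 0.0198] zmax 0.048896565485437096
wide_collet top [250.3, 282.5] 0.65 n 184 mid [0.4678 0.0998] ext [0.0232 0.0231] zmax 0.05226644026390611
wide_collet scene [262.3, 254.7] 0.78 n 151 mid [0.4631 0.0977] ext [0.0217 0.0222] zmax 0.049247038279084394
lock_nut top [286.6, 285.8] 0.86 n 384 mid [0.4629 0.0426] ext [0.0307 0.0299] zmax 0.04425673678581082
lock_nut scene [287.9, 272.1] 0.9 n 333 mid [0.4589 0.0397] ext [0.0326 0.0327] zmax 0.04114485338630466
reducer_sleeve top [328.6, 288.6] 0.59 n 268 mid [ 0.4582 -0.0197] ext [0.0259 0.0255] zmax 0.059855420001471336
reducer_sleeve scene [314.2, 285.1] 0.67 n 254 mid [ 0.4538 -0.0218]
[... 1082 characters left out ...]
0.04, 0.04, 0.05, 0.0, 0.01]
0.7 [None, None, None, None, None, 0.31, 0.0, 0.02, 0.02, 0.02, 0.02, 0.0, 0.01, 0.03, 0.06, 0.0, 0.01]
0.8 [None, None, None, None, None, 0.31, 0.25, 0.0, 0.0, 0.13, 0.34, 0.32, 0.31, 0.29, 0.01, 0.0, 0.01]
0.9 [None, None, None, None, 0.14, None, 0.16, 0.0, 0.0, 0.0, 0.33, None, None, None, 0.01, 0.0, 0.0]
1.0 [None, None, None, None, None, None, 0.01, 0.0, 0.0, 0.0, 0.32, None, None, None, None, 0.0, 0.0]
1.1 [None, None, None, None, None, None, None, 0.0, 0.0, 0.0, 0.3, None, None, None, None, None, 0.0]
wall y max [-0.3519 -0.3337] 0.20006579748619005 0.9468157496371539 [0.186  0.2844 0.306 ]
top cam [0.4075 0.0047 0.9646]
scene cam [ 0.0346 -0.4726  0.562 ]
```

Plan: fingers close along each fixture's x axis to clear the neighbouring parts. The arm lifts over the 0.31 m wall on the right first. I average the two cameras' positions and correct the rack mask for its visible side faces, giving about (0.639, -0.042) with yaw -0.137. I check IK first, then move to the first part.

```bash
cat >> h.py <<'E'
TY,RY=-.072,-.137
RC=np.array([.639,-.042])
parts={"slim":(.4689,.1609,.022,-.09),"wide":(.4655,.0988,.022,-.03),"nut":(.461,.0412,.023,.03),"sleeve":(.456,-.0208,.030,.09)}
def q(yaw):
    a=(yaw+np.pi/2)/2; return [0,np.cos(a),np.sin(a),0]
def cell(y): return RC+y*np.array([-np.sin(RY),np.cos(RY)])
def st(m):
    s=get_state();print(m,"t",round(s["time"],2),"tcp",np.round(s["tcp_pos"],4),"w",round(s["width"],4),"gf",np.round(s["gripper_force"],1),"F",np.round(s["contact_force"],1))
E
python3 - <<'E'
from h import *
for n,(x,y,z,c) in parts.items():
    for p,w in(((x,y,z),TY),((x,y,.14),TY),((*cell(c),z-.005),RY)):
        j=ctrl.ik(list(p),q(w));print(n,np.round(p,3),None if j is None else np.round(j,2))
up=[.205,-.591,.46]
s=get_state();ctrl.movel(up,max_speed=.25);st("up")
ctrl.movep([.5,-.37,.46],[0,np.cos(.5),np.sin(.5),0]);st("over")
print(get_state()["qpos"])
x,y,z,c=parts["slim"]
ctrl.movep([x,y-.1,.30],q(TY));st("in"); print(get_state()["qpos"])
E
```

```text
slim [0.469 0.161 0.022] [-0.01  0.65 -0.57  2.08  0.62  0.59 -1.09]
slim [0.469 0.161 0.14 ] [ 0.36  0.65 -1.19  1.96  0.71  1.04 -1.23]
slim [ 0.627 -0.131  0.017] [ 0.48  0.8  -0.54  1.69  0.54  0.81 -0.44]
wide [0.466 0.099 0.022] [ 0.06  0.61 -0.47  2.13  0.55  0.52 -0.9 ]
wide [0.466 0.099 0.14 ] [ 0.4   0.53 -0.98  2.01  0.56  0.9  -0.95]
wide [ 0.635 -0.072  0.017] [ 0.4   0.8  -0.56  1.69  0.56  0.81 -0.55]
nut [0.461 0.041 0.023] [ 0.17  0.6  -0.46  2.16  0.54  0.5  -0.78]
nut [0.461 0.041 0.14 ] [ 0.43  0.46 -0.81  2.04  0.45  0.83 -0.71]
nut [ 0.643 -0.012  0.018] [ 0.31  0.81 -0.57  1.68  0.56  0.83 -0.65]
sleeve [ 0.456 -0.021  0.03 ] [ 0.33  0.58 -0.5   2.17  0.56  0.51 -0.67]
sleeve [ 0.456 -0.021  0.14 ] [ 0.52  0.43 -0.73  2.05  0.4   0.8  -0.52]
sleeve [0.651 0.047 0.025] [ 0.22  0.81 -0.58  1.64  0.56  0.86 -0.73]
up t 2.52 tcp [ 0.2049 -0.5908  0.4587] w 0.0855 gf 0.0 F [ 0.  -0.4  0. ]
over t 3.89 tcp [ 0.4989 -0.3718  0.4599] w 0.0857 gf 0.0 F [-0.   0.1 -0.3]
[ 0.8345  0.4543 -0.4608  0.9992  0.2     1.7273 -0.1279]
in t 5.58 tcp [0.4697 0.0598 0.3002] w 0.0852 gf 0.0 F [ 0.3 -0.4 -0. ]
[ 0.4216  0.2691 -0.7856  1.7553  0.2034  1.2002 -0.4944]
```

```bash
cat >> h.py <<'E'
def pick(n,force=30):
    x,y,z,c=parts[n]
    ctrl.movep([x,y,.13],q(TY)); ctrl.movel([x,y,z],max_speed=.1); st("down")
    ctrl.close_gripper(force); st("closed")
    ctrl.movel([x,y,.13],max_speed=.15); st("lifted")
def place(n,lift=.0045):
    x,y,z,c=parts[n];X,Y=cell(c)
    ctrl.movep([X,Y,.13],q(RY)); ctrl.movel([X,Y,z-lift],max_speed=.1); st("placed")
    ctrl.ungrasp(); ctrl.movel([X,Y,.13],max_speed=.2); st("released")
E
python3 - <<'E'
from h import *
pick("slim")
im,d=vision.grab_frame("scene");cv2.imwrite("pics/s1.png",cv2.resize(im[120:360,150:470],(800,600),interpolation=2))
E
```

```text
down t 7.62 tcp [0.4692 0.1611 0.0225] w 0.0853 gf 0.0 F [-0.6  1.4  0.5]
closed t 8.23 tcp [0.4691 0.161  0.0221] w 0.0194 gf 29.2 F [-0.7 -0.4  2.3]
lifted t 9.1 tcp [0.4684 0.1604 0.1293] w 0.0195 gf 29.3 F [-0.5 -0.2 -0.7]
```

View pics/s1.png

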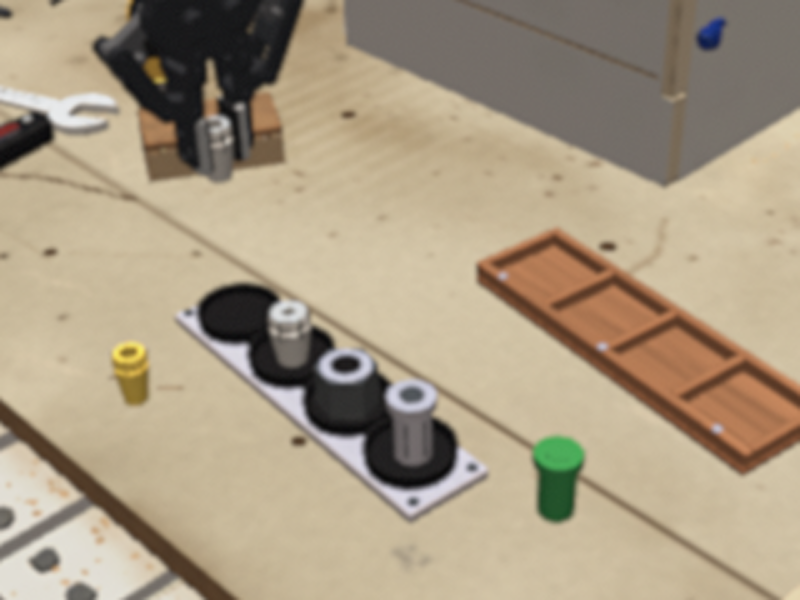

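The slim collet is held upright at crop (218,150), and its cup at (240,312) is empty. Now I place it.

```bash
python3 - <<'E'
from h import *
place("slim")
x,y,z,c=parts["wide"];ctrl.movep([x,y,.13],q(TY))
im,d=vision.grab_frame("scene");cv2.imwrite("pics/s2.png",cv2.resize(im[150:330,260:500],(800,600),interpolation=2))
E
```

```text
placed t 11.68 tcp [ 0.6272 -0.1312  0.0183] w 0.0198 gf 29.3 F [-0.6  0.6 -1.3]
released t 13.04 tcp [ 0.626  -0.1315  0.1291] w 0.0855 gf 0.0 F [-0.6  0.9 -1. ]
```

View pics/s2.png

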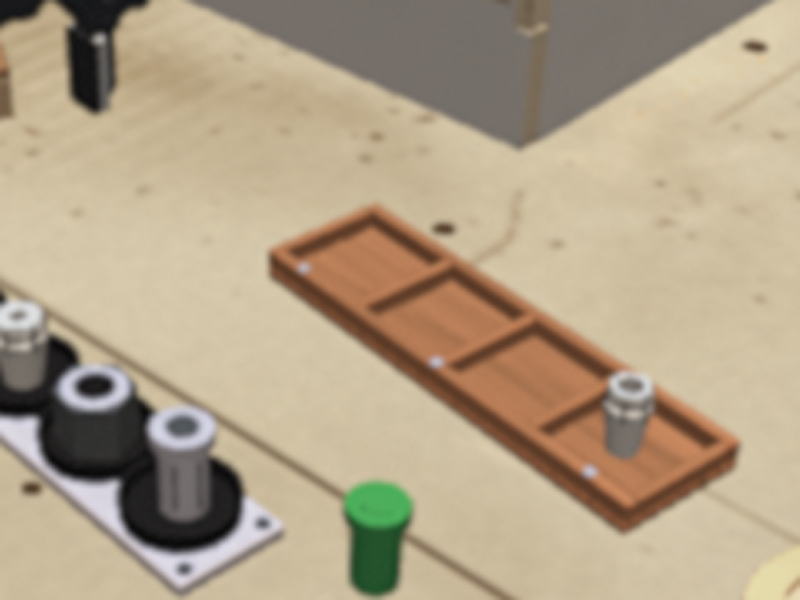

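The slim collet stands upright in the rightmost cell, foot at about (625,455), slightly left of centre. Next the wide collet, then a check from the top camera.

```bash
python3 - <<'E'
from h import *
pick("wide");place("wide")
x,y,z,c=parts["nut"];ctrl.movep([x,y,.13],q(TY))
im,d=vision.grab_frame("top");cv2.imwrite("pics/t3.png",cv2.resize(im[135:225,250:430],(800,400),interpolation=2))
E
```

```text
down t 15.66 tcp [0.4658 0.099  0.0224] w 0.0857 gf 0.0 F [ 0.9  0.2 -0.2]
closed t 16.25 tcp [0.4656 0.0988 0.0222] w 0.024 gf 29.3 F [ 0.2 -0.   4.1]
lifted t 17.12 tcp [0.4651 0.0984 0.1293] w 0.0239 gf 29.4 F [-0.4  0.3 -0.7]
placed t 19.34 tcp [ 0.6354 -0.0717  0.0182] w 0.024 gf 29.4 F [ 0.2 -0.6 -0.9]
released t 20.68 tcp [ 0.6343 -0.072   0.1291] w 0.0854 gf 0.0 F [-0.8  0.1 -0.6]
```

View pics/t3.png

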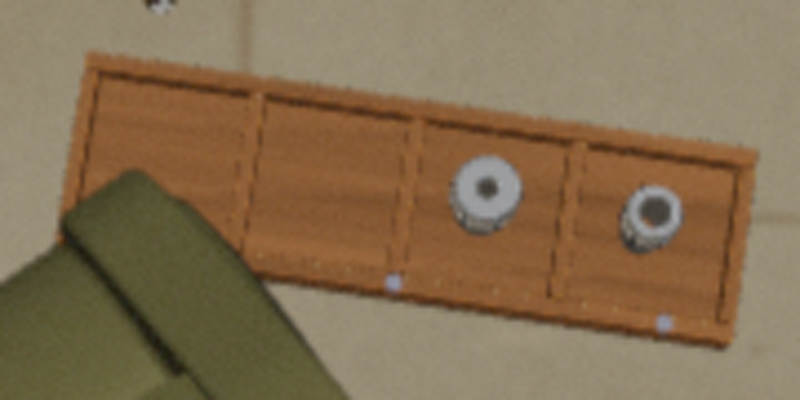

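Both collets stand upright in the two right-hand cells at (488,190) and (655,212), about 2–3 mm left of centre. I nudge the targets by 2 mm and do the nut.

```bash
sed -i 's/RC=np.array(\[.639,-.042\])/RC=np.array([.641,-.044])/' h.py; python3 - <<'E'
from h import *
pick("nut",60);place("nut")
pick("sleeve",40)
im,d=vision.grab_frame("scene");cv2.imwrite("pics/s4.png",cv2.resize(im[150:360,220:500],(800,600),interpolation=2))
E
```

```text
down t 23.03 tcp [0.4613 0.0413 0.0234] w 0.0855 gf 0.0 F [-0.8 -0.5 -0.2]
closed t 23.58 tcp [0.4612 0.0411 0.0236] w 0.0337 gf 58.9 F [-1.1 -0.1  8.7]
lifted t 24.45 tcp [0.4605 0.0409 0.1293] w 0.0336 gf 59.7 F [ 0.3  0.3 -1.3]
placed t 26.51 tcp [ 0.6457 -0.0141  0.0192] w 0.0338 gf 59.7 F [-0.4 -0.6 -1.1]
released t 27.77 tcp [ 0.6445 -0.0147  0.129 ] w 0.0856 gf 0.0 F [ 0.3 -0.1 -0.9]
down t 29.71 tcp [ 0.4564 -0.0207  0.0304] w 0.0857 gf 0.0 F [-0.1 -0.4 -0. ]
closed t 30.29 tcp [ 0.4561 -0.0208  0.0302] w 0.0263 gf 39.0 F [-0.6  0.1  5.5]
lifted t 31.11 tcp [ 0.4555 -0.0211  0.1293] w 0.0262 gf 39.3 F [-0.4  0.2 -0.5]
```

View pics/s4.png

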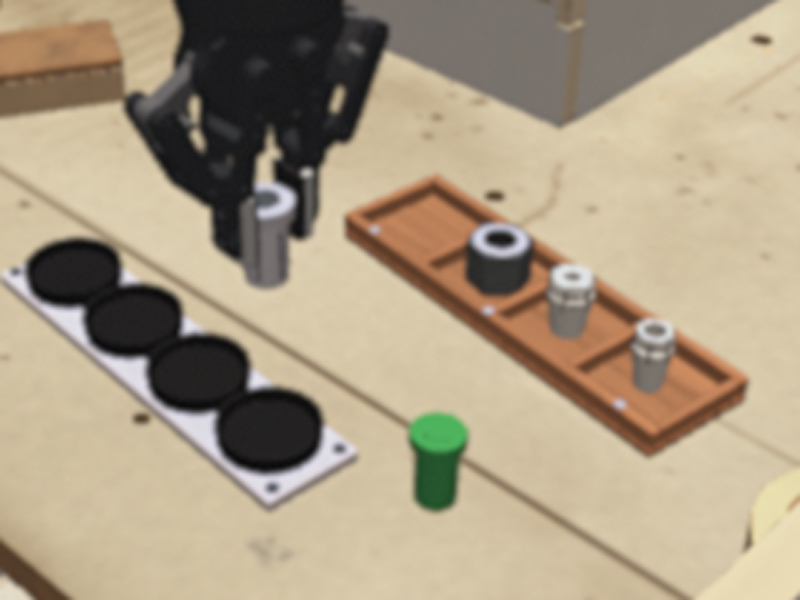

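The nut stands in its cell at (500,258), the sleeve is held upright at (268,235), and all four cups are empty. Last placement.

```bash
python3 - <<'E'
from h import *
place("sleeve")
ctrl.movep([.46,.0,.3],q(TY));st("away")
im,d=vision.grab_frame("scene");im2,_=vision.grab_frame("top")
a=cv2.resize(im[160:330,320:500],(400,378),interpolation=2);b=cv2.resize(im2[130:230,250:430],(400,222),interpolation=2)
cv2.imwrite("pics/f.png",np.hstack([a,cv2.copyMakeBorder(b,0,156,0,0,0)]))
E
```

```text
placed t 33.19 tcp [0.6538 0.0454 0.0262] w 0.0262 gf 39.3 F [ 0.3  0.2 -0.6]
released t 34.48 tcp [0.6528 0.0447 0.1291] w 0.0858 gf 0.0 F [ 0.1 -0.1 -0.3]
away t 35.5 tcp [ 0.4606 -0.0004  0.2993] w 0.0854 gf 0.0 F [-0.1 -0.4 -0.3]
```

View pics/f.png

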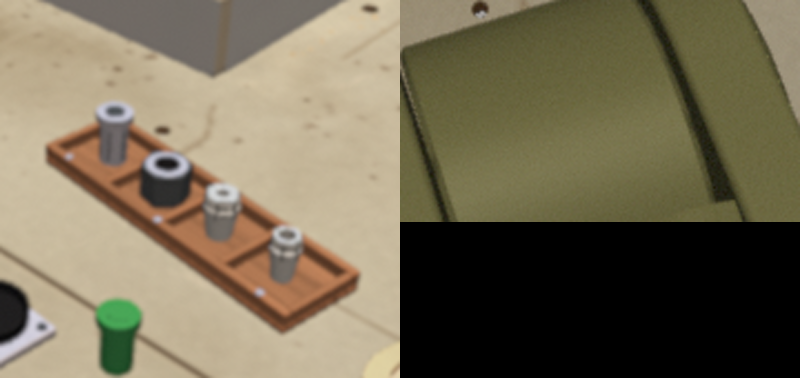

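All four parts stand in their cells: sleeve (115,135), nut (165,180), wide (222,212), slim (286,255). Before handing in, I check in the depth image that the nut sits flat and clear of the walls.

```bash
python3 - <<'E'
from h import *
im,d=vision.grab_frame("scene");W=cloud("scene",d)
for n,h in(("slim_collet",.043),("wide_collet",.043),("lock_nut",.034),("reducer_sleeve",.05)):
    for r in models.masks_of("scene",n)[:2]:
        P=W[r["mask"]&(d>0)];t=P[P[:,2]>h-.004]
        if len(t)<10: continue
        m=(t.min(0)+t.max(0))[:2]/2
        A=np.c_[t[:,:2]-m,np.ones(len(t))];print(n,np.round(r["point"]),m,"z,slopes",np.linalg.lstsq(A,t[:,2],rcond=None)[0][[2,0,1]],"rack frame",np.array([[np.cos(RY),np.sin(RY)],[-np.sin(RY),np.cos(RY)]])@(m-RC))
E
```

```text
slim_collet [445. 274.] [ 0.6258 -0.1322] z,slopes [ 0.0416  0.0258 -0.0078] rack frame [-0.003  -0.0894]
slim_collet [419. 257.] [ 0.633  -0.0721] z,slopes [0.0418 0.0318 0.0084] rack frame [-0.0041 -0.0289]
wide_collet [418. 255.] [ 0.6319 -0.0726] z,slopes [ 0.0417  0.0158 -0.0015] rack frame [-0.0051 -0.0296]
lock_nut [392. 239.] [ 0.6434 -0.0148] z,slopes [0.0336 0.0117 0.0263] rack frame [-0.0016  0.0292]
reducer_sleeve [370. 217.] [0.6512 0.0446] z,slopes [0.049  0.013  0.0144] rack frame [-0.002   0.0892]
```

Every part is level, at the right height and centred in its cell.

```bash
python3 -c "
from station import ticket;print(ticket.close_job())"
```

```text
the job is handed in; nothing more can be done
None
```

All four spindle parts stand upright on the floor of their own rack cells in reverse order (left to right: sleeve, nut, wide collet, slim collet), the look-alikes were left alone, and the job was handed in at about 36 s of the 77 s allowed.

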